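# Roll the stripped lower joint up to the stop and hold it there

### The job

With the fingertips, slowly roll the stripped blackwood joint up the ramp until it lies squarely against the sprung stop bar, and keep it lightly pressed there for the bore check: the program finishes while still holding it. Only push it: do not pinch it, lift it or let it run free, because it rolls back down as soon as it is let go. Leave the keys and the punch where they lie.

Things in the scene. Friction and masses are not known exactly. Their poses are not given: they have to be found in the camera images.
- lower_joint: Stripped clarinet lower joint, a black wooden cylinder, radius 15 mm, 200 mm long, plus a thinner cork tenon (radius 11, 18 long) on its +y end; about 0.2 kg. Origin on its axis, mid-length of the 200 mm body; y runs along the cylinder, x and z turn as it rolls. It starts lying across the ramp's foot against a low lip and rolls very easily.
- bed: Fixed white ramp bed, 240 mm long, 280 wide, rising 0.14 rad. Origin: upper surface, middle of its foot (low) edge, 16 mm above the cart top; x up the slope, y across, z square off the bed. Lip at the foot (x 0 to 6 mm) 4 mm high, so the joint's axis starts at x = 16, z = 15 mm; side cheeks (|y| 134 to 140) 10 mm high. The cart top in front of the foot is bare.
- stop_bar: Dark sprung bar across the bed, before an aluminium carriage clamped 150 to 200 mm up it. 220 mm wide, 8 thick, top 24 mm above the bed. Origin: bed surface, middle of its down-slope face; x up the slope, y across, z off the bed. The joint touches it with its axis at x = -15 mm. It gives up to 10 mm up-slope: 1.4 N to start, then 0.7 N per mm; the origin moves with it.
- side_key_long: Bystander, loose: nickel side key, about 100 mm long, under 10 mm tall, on the cart beside the ramp on its +y side. Origin at its middle, on the cart top.
- side_key_short: Bystander, loose: nickel side key, about 75 mm long, under 10 mm tall, on the cart beside the ramp on its +y side. Origin at its middle, on the cart top.
- spring_punch: Bystander, loose: spring punch with a red 85 mm handle (21 mm square, rounded) and a 67 mm thin steel end, on the cart beside the ramp on its -y side. Origin under the front end of the handle, on the cart top; x points along the steel end.
- hopper: Bystander, fixed: white enamel funnel hopper (116 mm across, rim 215 mm above the cart top) on a post over a tin cup, standing on a 130 mm square base. Origin at the centre of the base's underside. It stands on the ramp's -y side, about 300 mm from the ramp's middle line.
There are look-alikes about, which are no part of the job. Of the things that look like the lower_joint, the middle-sized one is meant.

How it is judged:
By the outcome, as a careful person would: the job done as asked, in the order asked, and still so for the second after the job is handed in, while the arm keeps its last pose, push and grip.
It also fails if it takes over 35 s, if anything falls off the work surface, if the arm or the gripper's body presses on something with over 40 N, if the wrist force passes 120 N, or if a joint passes its speed limit or range.

### The arm

A 6-joint arm with a two-finger parallel gripper is mounted at the origin on the work surface. World frame = base frame: x ahead of the robot, y to its left, z up, the work surface at z = 0. Lengths are in m, angles in rad, forces in N, time in s.
With the tool pointing down it reaches from about 0.25 to 0.725 m from the base axis. Payload 4 kg.
Tool frame: the origin (TCP) lies at the very end of the fingers, on their centre line; the grasp point (between the pads) lies 19 mm behind it (bot.pinch_z is the distance from the TCP to the grasp point, in m); z points along the fingers, x is the direction in which the jaws open and shut, and the axes are right-handed (so a half turn about z gives the same grasp; the last joint's range is limited). The gripper opens to 85 mm and grips with 20 to 120 N. Pads are 22 mm wide; open, the fingers measure 114 mm over their backs; the gripper's body (76 mm by 85 mm) begins 54 mm behind the grasp point. The pads swing forward as they close: fully open they stand 13 mm farther back than shut.
Start: joints at [1.161, 0.241, 0.005, 1.335, 0, 1.571], TCP at [0.199, 0.459, 0.231] pointing down, gripper open.
Joint ranges: [-2.72, 2.72], [-1.05, 1.87], [-1.09, 1.28], [-1.99, 2.15], [-1.42, 1.44], [-3.14, 3.14]. Speed limits (rad/s): [2.79, 2.79, 3.14, 3.14, 3.14, 3.14].

### API

Orientations are given as a unit quaternion [x, y, z, w].
In Python, from workcell import bot gives the robot as it stands. The module is installed in compiled form; this text tells all that it offers.
- The arm moves only by the shell command python3 -m inch 'ROWS'. ROWS is JSON, a list of rows, each a list of 7 numbers: the shift along the tool's x, y, z scaled (see below), then the turn, a rotation vector about the tool's x, y, z scaled (see below), then the gripper command: -1 is fully open, 1 is shut, values between are in proportion. In form: [[x, y, z, wx, wy, wz, gripper], ...]. A call has exactly 8 rows; each row shifts and turns the commanded pose from where the row before left it, along the tool's axes as they then stand; what a row does not reach is not made up. The controller multiplies each number of a shift by 2.5 cm and each number of a turn by 180 degrees. A row lasts 1/10 s, in which the tool goes at most 50 mm and 8.59 degrees, less where a joint would pass 70% of its speed; a pose out of reach is approached as far as the arm can. A call with a number of a shift or a turn outside -1 to 1 is refused whole. A call with a gripper value outside its range is refused whole. The fingers move at their own pace and stop on an object; the grip force is fixed at half the most. Time passes only in rows, so rows that do not move let the fingers close, or fill a call up. It gives the time, the measured TCP pose, the force and the opening at its end, in the units of the state.
- bot.get_obs(): the state, without advancing time (a new reading comes with each control period).
- bot.camera(name): name is "side" or "top"; returns (picture, depth): 384x512x3 uint8, blue, green, red; 384x512 float32, m along the optical axis (not along the pixel's ray), 0 where there is no reading.
- bot.get_calibration(name): a dict with "vfov" (degrees; the focal length in pixels is half the picture's height over the tangent of half this angle, whatever the lens; pixels are square), "cx", "cy" (the principal point, pixels), "R" (3x3) and "t" (3): a world point X has camera coordinates R X + t. Camera axes: x right, y down, z forward; pixel columns grow to the right and rows downward; lengths in m; the calibration is good to about 2 mm. A picture is of the moment at which its call begins. get_calibration takes no time and is no camera call.
- bot.job_done(): hands the job in, once; it reports no verdict.
The state is a dict: "clock": time; "joint_pos": joint angles; "joint_vel": joint speeds; "tau": joint torques, N m; "eef_pos": TCP position; "tool_rot": TCP orientation; "ft_force": force on the tool from outside, world axes, zero at the start; "ft_torque": the same for the moment, N m; "grip_width": finger opening in m.
Only numpy, scipy, OpenCV 4.12 (cv2) and the standard library are available. Lean on these libraries where they do the work, as an engineer would, in place of code of your own. Each camera call takes 0.05 s, during which the arm holds its last target.

## Working session

There is one attempt and no reset: what is moved stays moved. The work goes in short steps, Python scripts to look and compute and a shell command to move; the robot and the scene stay as the last step left them, time stands still between calls to the robot, and variables do not carry over. Pictures are saved under pics/ and viewed, and the job is handed in when it is done.

```bash
mkdir -p pics; python3 - <<'E'
from workcell import bot
import cv2,numpy as np
for n in("side","top"):
    p,d=bot.camera(n); cv2.imwrite(f"pics/{n}0.png",p); np.savez(f"{n}0.npz",p=p,d=d); print(n,bot.get_calibration(n))
o=bot.get_obs(); print(o)
E
```

```text
side {'vfov': 53.16487445921818, 'cx': 269.0270877506245, 'cy': 194.61917880565414, 'R': array([[-0.95417576, -0.29866273,  0.01868684],
       [-0.17499661,  0.50624829, -0.84444588],
       [ 0.24274433, -0.80901992, -0.53531481]]), 't': array([0.42858671, 0.13436947, 0.82865607])}
top {'vfov': 56.95603553433646, 'cx': 259.1635930954208, 'cy': 193.1880908769613, 'R': array([[ 0.02353287, -0.99966661, -0.01062411],
       [-0.98779288, -0.02161387, -0.15426624],
       [ 0.15398519,  0.01412475, -0.98797219]]), 't': array([-0.01455171,  0.43746911,  0.87180374])}
{'clock': 0.1, 'joint_pos': array([1.16099307e+00, 2.41350360e-01, 3.86388304e-03, 1.33520838e+00,
       1.92847716e-05, 1.57081427e+00]), 'joint_vel': array([ 0.0003216 , -0.00254946,  0.00230508, -0.00028851, -0.00076567,
       -0.00058012]), 'tau': array([-4.86927074e-04, -3.73137975e+01,  2.53009933e+01,  1.08846740e-02,
       -1.13528310e-05, -5.40088166e-06]), 'eef_pos': array([0.19898322, 0.45808203, 0.23049751]), 'tool_rot': array([ 8.36194982e-01,  5.48431446e-01, -7.99051197e-04,  5.12559242e-04]), 'ft_force': array([ 0.37383218,  0.44380939, -0.74228399]), 'ft_torque': array([-0.00847154, -0.00435565,  0.00017216]), 'grip_width': 0.0857620738370873}
```

View pics/side0.png

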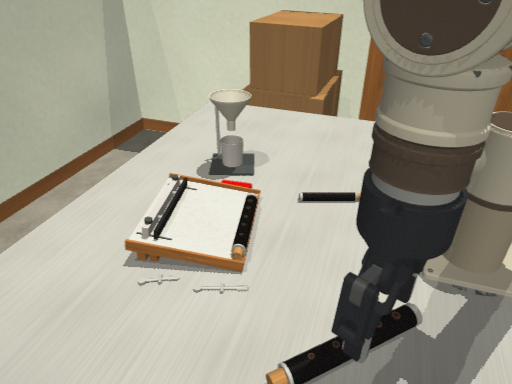

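View pics/top0.png

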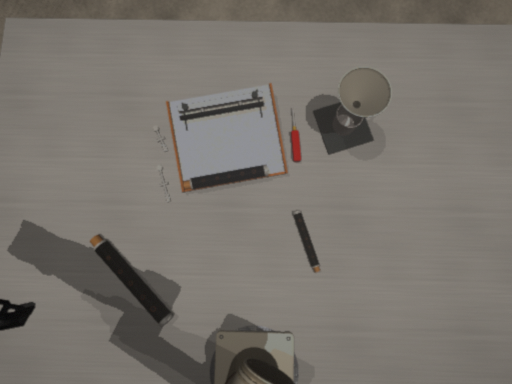

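The side view shows the ramp with the joint at its foot (245,225), the stop bar at (170,205), the keys at (160,280) and (222,288), and the punch at (237,184). In the top view the look-alikes are a big cylinder (132,280), a small one (306,240) and the middle one on the ramp foot (228,177). I choose the ramp one and will check it in a crop.

```bash
cat > h.py <<'E'
import numpy as np,cv2
from workcell import bot
def K(n):
    c=bot.get_calibration(n); f=192/np.tan(np.radians(c["vfov"]/2)); return f,c["cx"],c["cy"],np.array(c["R"]),np.array(c["t"])
def ray(n,u,v):
    f,cx,cy,R,t=K(n); return -R.T@t, R.T@np.array([(u-cx)/f,(v-cy)/f,1])
def onz(n,u,v,z):
    o,d=ray(n,u,v); return o+d*(z-o[2])/d[2]
def proj(n,X):
    f,cx,cy,R,t=K(n); c=R@np.array(X)+t; return f*c[0]/c[2]+cx,f*c[1]/c[2]+cy
def cloud(n,d):
    f,cx,cy,R,t=K(n); v,u=np.mgrid[:384,:512]
    P=np.stack([(u-cx)/f*d,(v-cy)/f*d,d],-1)
    return (P-t)@R
E
python3 - <<'E'
from h import *
a=np.load("top0.npz");p=a["p"];d=a["d"]
cv2.imwrite("pics/crop_top.png",cv2.resize(p[75:210,140:320],None,fx=4.4,fy=4.4,interpolation=cv2.INTER_CUBIC))
b=np.load("side0.npz");cv2.imwrite("pics/crop_side.png",cv2.resize(b["p"][165:305,120:280],None,fx=4.2,fy=4.2,interpolation=cv2.INTER_CUBIC))
W=cloud("top",d)
# white bed plane fit
g=p.astype(int); m=(g.min(2)>150); m2=np.zeros_like(m); m2[120:165,190:262]=1
sel=m2&(d>0); P=W[sel]; 
A=np.c_[P[:,:2],np.ones(len(P))]; c,*_=np.linalg.lstsq(A,P[:,2],rcond=None); r=P[:,2]-A@c
print("plane",c,"slope",np.arctan(np.hypot(*c[:2])),"az up",np.degrees(np.arctan2(c[1],c[0])),r.std())
for q in [(205,180),(228,177),(255,173),(180,140),(60,60)]: print(q,W[q[1],q[0]])
E
```

```text
plane [ 0.13564739  0.02792945 -0.05072846] slope 0.1376174574924429 az up 11.634461626386368 0.0016600263566715452
(205, 180) [0.46663402 0.13365509 0.04644157]
(228, 177) [0.47492837 0.07505622 0.05004887]
(255, 173) [0.48722742 0.00699424 0.04771035]
(180, 140) [0.57490719 0.20694798 0.03256259]
(60, 60) [ 0.81562395  0.57301239 -0.00421971]
```

View pics/crop_top.png

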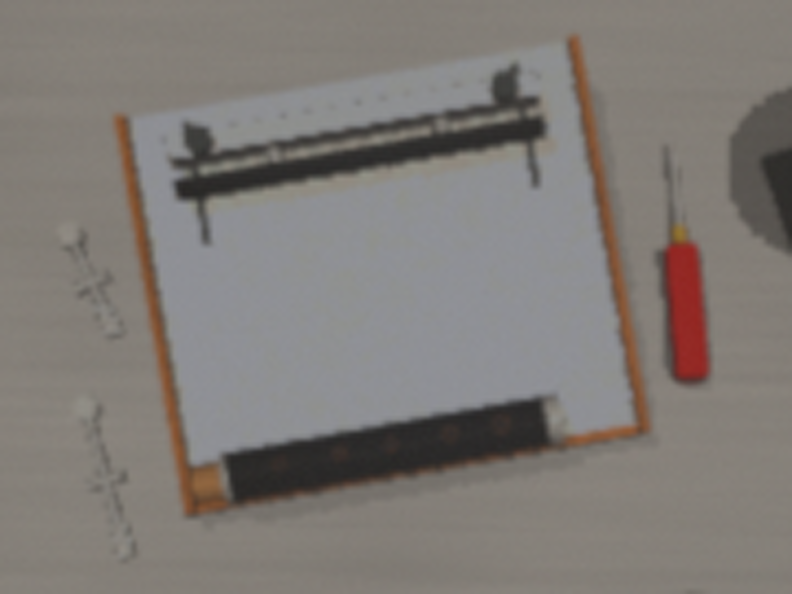

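View pics/crop_side.png

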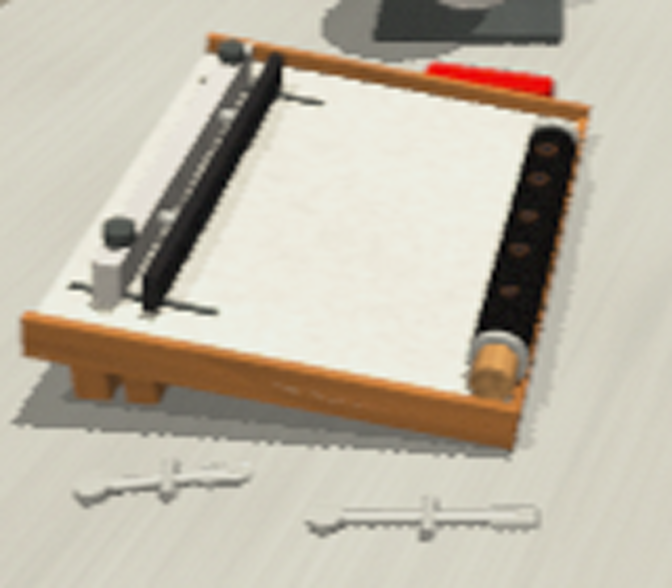

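The crop confirms the choice: a mid-sized black joint with its cork on the +y end, lying at the ramp foot. Next I measure the bed frame, the bar and the joint.

```bash
python3 - <<'E'
from h import *
ct=lambda x,y:(140+(x+.5)/4.4-.5,75+(y+.5)/4.4-.5)
cs=lambda x,y:(120+(x+.5)/4.2-.5,165+(y+.5)/4.2-.5)
# cheek-top outer corners: foot z~.026*, top z~.016+.24*sin+.01
zf,zt=.026,.016+.24*np.sin(.14)+.010
FL=onz("top",*ct(188,515),zf);FR=onz("top",*ct(648,432),zf)
TL=onz("top",*ct(119,116),zt);TR=onz("top",*ct(575,37),zt)
for n,a in zip(("FL","FR","TL","TR"),(FL,FR,TL,TR)):print(n,a.round(4))
print("side FL",onz("side",*cs(515,405),zf).round(4),"FR",onz("side",*cs(588,106),zf).round(4),"TL",onz("side",*cs(24,315),zt).round(4),"TR",onz("side",*cs(210,37),zt).round(4))
print(np.linalg.norm(FL-FR),np.linalg.norm(TL-TR),np.linalg.norm(FL-TL),np.linalg.norm(FR-TR))
for a,b in((FR,FL),(TR,TL)):print("yaw from y",np.degrees(np.arctan2(-(b-a)[0],(b-a)[1])))
for a,b in((FL,TL),(FR,TR)):print("yaw from x",np.degrees(np.arctan2((b-a)[1],(b-a)[0])))
yaw=np.mean([np.arctan2(-(b-a)[0],(b-a)[1]) for a,b in((FR,FL),(TR,TL))]+[np.arctan2((b-a)[1],(b-a)[0]) for a,b in((FL,TL),(FR,TR))])
print("yaw",np.degrees(yaw))
O=(FL+FR)/2;O[2]=.016
C=np.array([np.cos(yaw),np.sin(yaw),0]);Y=np.array([-np.sin(yaw),np.cos(yaw),0])
X=C*np.cos(.14)+np.array([0,0,np.sin(.14)]);Z=np.cross(X,Y)
# foot corners were on cheek top at z~+10 : shift
B=np.c_[X,Y,Z]; ctr=(FL+FR+TL+TR)/4; O2=ctr-X*.12-Z*.010; print("O",O,O2)
np.savez("bed.npz",O=O2,B=B)
tb=lambda P:(np.asarray(P)-O2)@B
# joint: dark mask in top
a=np.load("top0.npz");p=a["p"];W=cloud("top",a["d"])
def onbed(n,u,v,z):
    o,d=ray(n,u,v);o=(o-O2)@B;d=d@B;return o+d*(z-o[2])/d[2]
g=cv2.cvtColor(p,cv2.COLOR_BGR2GRAY);m=np.zeros_like(g);m[160:195,180:275]=(g[160:195,180:275]<65)
print("joint rect",cv2.minAreaRect(cv2.findNonZero(m)));bx=cv2.boxPoints(cv2.minAreaRect(cv2.findNonZero(m)))
for q in bx:print(q,onbed("top",*q,.018).round(4))
for n,q in(("corkTip",ct(190,482)),("ring end",ct(565,420))):print(n,onbed("top",*q,.015).round(4))
# bar: top z=24: bar top band from crop
for n,q in(("barL low",ct(178,198)),("barR low",ct(545,136)),("barL up",ct(175,180)),("barR up",ct(543,119))):print(n,onbed("top",*q,.024).round(4), onbed("top",*q,.0).round(4))
for n,q in(("side bar top near",cs(158,268)),("bar top far",cs(283,58))):print(n,onbed("side",*q,.024).round(4))
for n,q in(("side bar bottom near",cs(158,308)),("bar bottom far",cs(283,85))):print(n,onbed("side",*q,.0).round(4))
E
```

```text
FL [0.4386 0.1945 0.026 ]
FR [ 0.4942 -0.0754  0.026 ]
TL [0.6709 0.2411 0.0595]
TR [ 0.7254 -0.0272  0.0595]
side FL [0.4451 0.1938 0.026 ] FR [ 0.4985 -0.0742  0.026 ] TL [0.6737 0.2435 0.0595] TR [ 0.7269 -0.0231  0.0595]
0.2755057990424289 0.2737460650090159 0.23930104881201528 0.23857614665693902
yaw from y 11.648146244683241
yaw from y 11.49550309172055
yaw from x 11.342914968763314
yaw from x 11.769045342599005
yaw 11.563902411941527
O [0.46638    0.05954329 0.016     ] [0.46722462 0.05969873 0.01609784]
joint rect ((227.63600158691406, 177.24798583984375), (11.448668479919434, 72.71693420410156), 79.69515228271484)
[190.84    178.11998] [0.0303 0.1087 0.018 ]
[262.38403 165.11198] [ 0.0309 -0.0782  0.018 ]
[264.432   176.37599] [ 0.0014 -0.0782  0.018 ]
[192.88797 189.38399] [0.0009 0.1086 0.018 ]
corkTip [0.0189 0.1323 0.015 ]
ring end [ 0.016  -0.0904  0.015 ]
barL low [0.1821 0.1088 0.024 ] [0.1883 0.1127 0.    ]
barR low [ 0.1807 -0.1079  0.024 ] [ 0.1869 -0.1096  0.    ]
barL up [0.1928 0.1086 0.024 ] [0.1992 0.1126 0.    ]
barR up [ 0.1908 -0.1085  0.024 ] [ 0.1972 -0.1103  0.    ]
side bar top near [0.1904 0.1042 0.024 ]
bar top far [ 0.1878 -0.1031  0.024 ]
side bar bottom near [0.1898 0.1058 0.    ]
bar bottom far [ 0.1889 -0.1107  0.    ]
```

Measured values agree with the given sizes:
- **Bed:** yaw 11.56°, 275 x 239 mm against 280 x 240.
- **Joint:** axis at bed x = 16 mm, as stated, with its body centre at y ≈ 13.
- **Bar:** face at x ≈ 182–188 mm.

I'll push with open fingers, jaws along the joint, which gives two contact points and no pinching. First I turn the tool by −35° yaw, then tilt it to the bed normal.

```bash
python3 -m inch '[[0,0,0,0,0,-0.039,-1],[0,0,0,0,0,-0.039,-1],[0,0,0,0,0,-0.039,-1],[0,0,0,0,0,-0.039,-1],[0,0,0,0,0,-0.039,-1],[0,0,0,-0.0446,0,0,-1],[0,0,0,0,0,0,-1],[0,0,0,0,0,0,-1]]'
cat > st.py <<'E'
from h import *
from scipy.spatial.transform import Rotation as Ro
import sys
b=np.load("bed.npz");O,B=b["O"],b["B"];o=bot.get_obs()
R=Ro.from_quat(o["tool_rot"]).as_matrix();P=o["eef_pos"]
print("t",o["clock"],"bed mm",((P-O)@B*1000).round(1),"w",P.round(4),"F tool",(R.T@o["ft_force"]).round(2),"w",o["grip_width"])
D=np.c_[B[:,1],B[:,0],-B[:,2]]
print("rotvec to goal deg (tool)",np.degrees(Ro.from_matrix(R.T@D).as_rotvec()).round(2))
if len(sys.argv)>1:
    g=np.array([float(v) for v in sys.argv[1:4]])/1000; print("shift units",(R.T@(O+B@g-P)/.025).round(3))
E
python3 st.py -45 12 60
```

```text
clock: 0.9
eef_pos: [0.1984, 0.4583, 0.2312]
tool_rot: [0.63, 0.774, 0.053, 0.044]
ft_force: [-0.3, -0.1, 0.9]
grip_width: 0.0852
t 0.9 bed mm [-151.7  444.4  238.6] w [0.1984 0.4583 0.2312] F tool [-0.04 -0.21 -0.9 ] w 0.08517065610929928
rotvec to goal deg (tool) [-0.09  0.01  0.15]
shift units [-17.306   4.235   7.14 ]
```

```bash
python3 -m inch '[[-1,0.26,0,0,0,0,-1],[-1,0.26,0,0,0,0,-1],[-1,0.26,0,0,0,0,-1],[-1,0.26,0,0,0,0,-1],[-1,0.26,0,0,0,0,-1],[-1,0.26,0,0,0,0,-1],[-1,0.26,0,0,0,0,-1],[-1,0.26,0,0,0,0,-1]]'; python3 -m inch '[[-1,0.26,0,0,0,0,-1],[-1,0.26,0,0,0,0,-1],[-1,0.26,0,0,0,0,-1],[-1,0.26,0,0,0,0,-1],[-1,0.26,0,0,0,0,-1],[-1,0.26,0,0,0,0,-1],[-1,0.1,0,0,0,0,-1],[-0.5,0,0,0,0,0,-1]]'; python3 st.py -45 12 60
```

```text
clock: 1.7
eef_pos: [0.291, 0.2723, 0.2391]
tool_rot: [0.631, 0.773, 0.054, 0.044]
ft_force: [-0.3, -0.2, 0.4]
grip_width: 0.0854
clock: 2.5
eef_pos: [0.3692, 0.096, 0.245]
tool_rot: [0.632, 0.772, 0.054, 0.044]
ft_force: [-0.6, 0.1, 0.4]
grip_width: 0.0856
t 2.5 bed mm [-55.9  55.2 239. ] w [0.3692 0.096  0.245 ] F tool [ 0.18 -0.48 -0.47] w 0.08560383684612694
rotvec to goal deg (tool) [ 0.01 -0.02 -0.13]
shift units [-1.728  0.44   7.161]
```

```bash
python3 -m inch '[[-0.5,0.1,0.8,0,0,0,-1],[-0.5,0.1,1,0,0,0,-1],[-0.4,0.1,1,0,0,0,-1],[-0.3,0.1,1,0,0,0,-1],[0,0,1,0,0,0,-1],[0,0,1,0,0,0,-1],[0,0,0.8,0,0,0,-1],[0,0,0.4,0,0,0,-1]]'; python3 st.py -45 12 -5
python3 - <<'E'
from h import *
for n in("side","top"):
    p,d=bot.camera(n);np.savez(n+"1.npz",p=p,d=d)
    s=p[120:290,120:320] if n=="side" else p[90:240,150:330]
    cv2.imwrite(f"pics/{n}1.png",cv2.resize(s,None,fx=3.4,fy=3.4,interpolation=cv2.INTER_CUBIC))
E
```

```text
clock: 3.3
eef_pos: [0.41, 0.0625, 0.071]
tool_rot: [0.631, 0.773, 0.053, 0.043]
ft_force: [-0.4, -0.4, -0.1]
grip_width: 0.0855
t 3.3 bed mm [-47.3  14.2  62.1] w [0.41   0.0625 0.071 ] F tool [-0.26 -0.51  0.05] w 0.0854679250360544
rotvec to goal deg (tool) [-0.16 -0.05 -0.02]
shift units [-0.09   0.101  2.685]
```

View pics/side1.png

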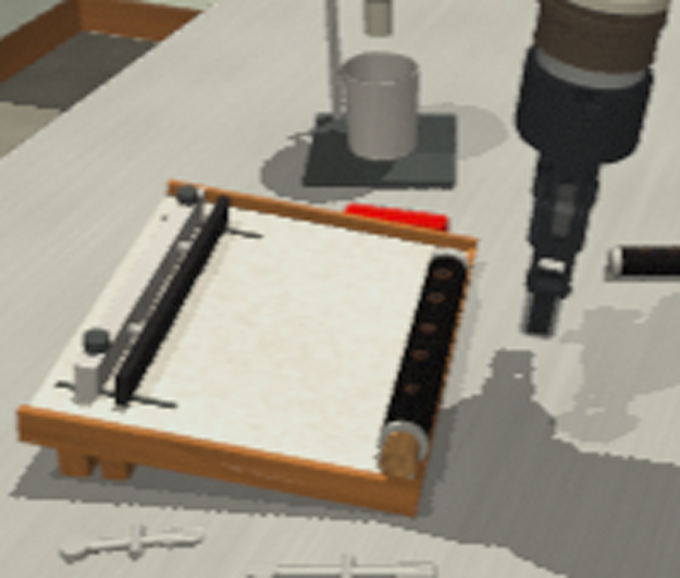

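View pics/top1.png

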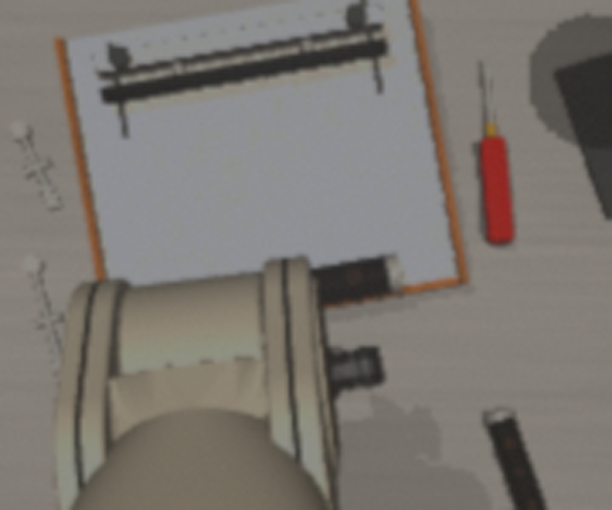

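The open gripper stands clear in front of the foot (side crop, fingertip at about (538,335)). The joint is untouched at the foot, and the top view is partly hidden by the wrist. I check the tip height before lowering.

```bash
python3 - <<'E'
from h import *
b=np.load("bed.npz");O,B=b["O"],b["B"]
W=cloud("side",np.load("side1.npz")["d"]);Q=(W-O)@B*1000
p=np.load("side1.npz")["p"]
for v in range(196,224,2):
    r=[(u,p[v,u].max(),*Q[v,u].round(0)) for u in range(270,290) if p[v,u].max()<75]
    if r: print(v,r[0],r[len(r)//2],r[-1])
print([ (np.array(proj("side",O+B@(np.array(q)/1000)))).round(1) for q in((-36,64,75),(-58,64,75),(-47,64,62),(-47,-36,75))])
E
```

```text
196 (277, np.uint8(37), np.float64(-37.0), np.float64(86.0), np.float64(144.0)) (285, np.uint8(40), np.float64(-52.0), np.float64(87.0), np.float64(148.0)) (288, np.uint8(57), np.float64(-57.0), np.float64(87.0), np.float64(149.0))
198 (276, np.uint8(65), np.float64(-36.0), np.float64(78.0), np.float64(134.0)) (278, np.uint8(66), np.float64(-39.0), np.float64(88.0), np.float64(141.0)) (287, np.uint8(38), np.float64(-21.0), np.float64(704.0), np.float64(541.0))
200 (275, np.uint8(67), np.float64(-35.0), np.float64(69.0), np.float64(123.0)) (281, np.uint8(30), np.float64(-46.0), np.float64(77.0), np.float64(131.0)) (287, np.uint8(39), np.float64(-57.0), np.float64(86.0), np.float64(140.0))
202 (275, np.uint8(40), np.float64(-35.0), np.float64(86.0), np.float64(129.0)) (281, np.uint8(41), np.float64(-47.0), np.float64(86.0), np.float64(132.0)) (287, np.uint8(61), np.float64(-58.0), np.float64(89.0), np.float64(137.0))
204 (275, np.uint8(59), np.float64(-36.0), np.float64(89.0), np.float64(127.0)) (281, np.uint8(45), np.float64(-47.0), np.float64(88.0), np.float64(129.0)) (287, np.uint8(
[... 1064 characters left out ...]
(278, np.uint8(32), np.float64(-47.0), np.float64(67.0), np.float64(90.0)) (281, np.uint8(45), np.float64(-52.0), np.float64(69.0), np.float64(92.0))
216 (275, np.uint8(45), np.float64(-41.0), np.float64(71.0), np.float64(86.0)) (278, np.uint8(33), np.float64(-47.0), np.float64(74.0), np.float64(90.0)) (281, np.uint8(66), np.float64(-53.0), np.float64(70.0), np.float64(89.0))
218 (280, np.uint8(68), np.float64(-52.0), np.float64(70.0), np.float64(83.0)) (280, np.uint8(68), np.float64(-52.0), np.float64(70.0), np.float64(83.0)) (280, np.uint8(68), np.float64(-52.0), np.float64(70.0), np.float64(83.0))
[array([271.9, 217.9]), array([282.4, 219.9]), array([276.1, 223.9]), array([280.8, 193.3])]
```

Tip height matches a 13 mm setback (z ≈ 75 in the bed frame). Now I lower it.

```bash
python3 -m inch '[[0,0,0.6,0,0,0,-1],[0,0,0.6,0,0,0,-1],[0,0,0.6,0,0,0,-1],[0,0,0.5,0,0,0,-1],[0,0,0.3,0,0,0,-1],[-0.09,0,0.05,0,0,0,-1],[0,0.1,0,0,0,0,-1],[0,0.1,0,0,0,0,-1]]'; python3 st.py -15 12 -5; python3 -m inch '[[0,0.2,0,0,0,0,-1],[0,0.2,0,0,0,0,-1],[0,0.2,0,0,0,0,-1],[0,0.2,0,0,0,0,-1],[0,0.1,0,0,0,0,-1],[0,0.1,0,0,0,0,-1],[0,0,0,0,0,0,-1],[0,0,0,0,0,0,-1]]'; python3 st.py -15 12 -5
python3 - <<'E'
from h import *
n="side"
p,d=bot.camera(n);np.savez(n+"2.npz",p=p,d=d)
cv2.imwrite(f"pics/{n}2.png",cv2.resize(p[150:280,190:320],None,fx=4.4,fy=4.4,interpolation=cv2.INTER_CUBIC))
E
```

```text
clock: 4.2
eef_pos: [0.4254, 0.0637, 0.0084]
tool_rot: [0.63, 0.773, 0.055, 0.045]
ft_force: [0.1, -0.4, 0.5]
grip_width: 0.0854
t 4.2 bed mm [-40.8  12.2  -2. ] w [0.4254 0.0637 0.0084] F tool [-0.39  0.09 -0.53] w 0.08541999048352393
rotvec to goal deg (tool) [ 0.09 -0.    0.04]
shift units [-0.011  1.033  0.12 ]
clock: 5.0
eef_pos: [0.4485, 0.0686, 0.0109]
tool_rot: [0.63, 0.773, 0.054, 0.044]
ft_force: [-0.5, 0.9, 0.5]
grip_width: 0.0854
t 5.0 bed mm [-17.1  12.5  -2.8] w [0.4485 0.0686 0.0109] F tool [ 1.02 -0.25 -0.52] w 0.08542878269112023
rotvec to goal deg (tool) [-0.03 -0.01  0.06]
shift units [-0.018  0.086  0.087]
```

View pics/side2.png

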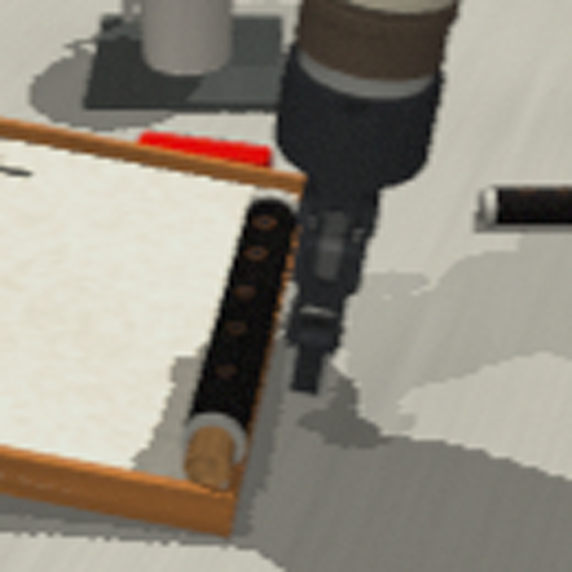

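The fingertip (crop (307,385)) is just short of the joint and above the lip. I close in slowly to touch the joint.

```bash
python3 -m inch '[[0,0.05,0.06,0,0,0,-1],[0,0.05,0,0,0,0,-1],[0,0.05,0,0,0,0,-1],[0,0.05,0,0,0,0,-1],[0,0.05,0,0,0,0,-1],[0,0.05,0,0,0,0,-1],[0,0.06,0,0,0,0,-1],[0,0.06,0,0,0,0,-1]]'; python3 st.py -5 12 -5; python3 -m inch '[[0,0.06,0,0,0,0,-1],[0,0.07,0,0,0,0,-1],[0,0.08,0,0,0,0,-1],[0,0.08,0,0,0,0,-1],[0,0.08,0,0,0,0,-1],[0,0.08,0,0,0,0,-1],[0,0.08,0,0,0,0,-1],[0,0.08,0,0,0,0,-1]]';python3 st.py -5 12 -5
python3 - <<'E'
from h import *
for n in("side","top"):
    p,d=bot.camera(n);np.savez(n+"3.npz",p=p,d=d)
    s=p[150:280,120:320] if n=="side" else p[75:240,140:330]
    cv2.imwrite(f"pics/{n}3.png",cv2.resize(s,None,fx=3.5,fy=3.5,interpolation=cv2.INTER_CUBIC))
E
```

```text
clock: 5.85
eef_pos: [0.4592, 0.0708, 0.0111]
tool_rot: [0.63, 0.773, 0.054, 0.044]
ft_force: [-2.2, -1.0, 1.0]
grip_width: 0.0855
t 5.85 bed mm [-6.3 12.5 -4.2] w [0.4592 0.0708 0.0111] F tool [-0.5  -2.19 -1.27] w 0.08553720442553828
rotvec to goal deg (tool) [ 0.   -0.01  0.05]
shift units [-0.018  0.05   0.032]
clock: 6.65
eef_pos: [0.4741, 0.0738, 0.0132]
tool_rot: [0.63, 0.773, 0.054, 0.044]
ft_force: [-0.6, -0.7, 0.8]
grip_width: 0.0848
t 6.65 bed mm [ 9.1 12.5 -4.2] w [0.4741 0.0738 0.0132] F tool [-0.53 -0.59 -0.89] w 0.08484648154799578
rotvec to goal deg (tool) [ 0.01 -0.01  0.06]
shift units [-0.018 -0.563  0.032]
```

View pics/side3.png

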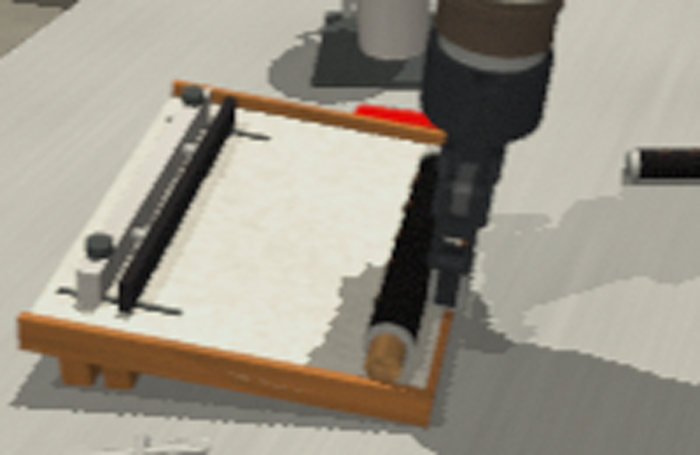

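View pics/top3.png

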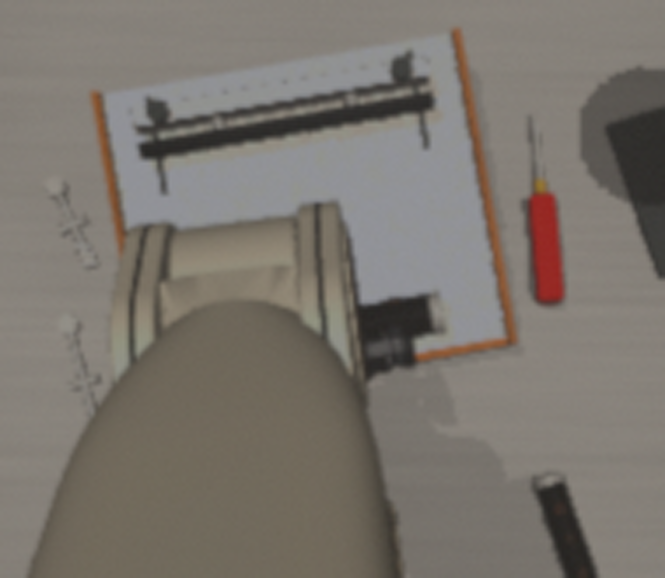

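The joint has left the lip and is rolling: its holes have turned away. Its cork end is at crop (385,355) in the side view and its ring end at (440,313) in the top view. I check squareness and the finger offset.

```bash
cat > jm.py <<'E'
from h import *
b=np.load("bed.npz");O,B=b["O"],b["B"]
def onbed(n,u,v,z):
    o,d=ray(n,u,v);o=(o-O)@B;d=d@B;return (o+d*(z-o[2])/d[2])*1000
# depth-based: points in bed frame on the cylinder crest (z>20..31mm)
def joint(k,xlo,xhi):
    for n in("side","top"):
        f=np.load(f"{n}{k}.npz");Q=(cloud(n,f["d"])-O)@B*1000
        for lo,hi in((-80,-60),(-60,-45),(80,95),(95,110),(113,128)):
            s=(f["d"]>0)&(Q[...,1]>lo)&(Q[...,1]<hi)&(Q[...,0]>xlo)&(Q[...,0]<xhi)&(Q[...,2]>8)&(Q[...,2]<33)
            if s.sum()>8:
                q=Q[s];r=15 if lo<110 else 11
                from scipy.optimize import least_squares
                z=least_squares(lambda p:np.hypot(q[:,0]-p[0],q[:,2]-15)-r,[np.median(q[:,0])+5],loss="soft_l1")
                print(n,lo,hi,s.sum(),"axis x",z.x.round(1),"res",np.sqrt(np.mean(z.fun**2)).round(1))
E
python3 - <<'E'
from jm import *
joint(0,-3,50);print();joint(3,18,60)
cs=lambda x,y:(120+x/3.5,150+y/3.5)
print(onbed("top",140+440/3.5,75+313/3.5,15),onbed("side",*cs(385,357),15))
E
```

```text
side -80 -60 57 axis x [18.9] res 0.9
side -60 -45 44 axis x [18.8] res 0.9
side 80 95 69 axis x [19.] res 0.7
side 95 110 65 axis x [19.1] res 0.7
side 113 128 75 axis x [18.6] res 1.7
top -80 -60 90 axis x [16.9] res 2.0
top -60 -45 66 axis x [16.7] res 1.7
top 80 95 67 axis x [16.9] res 2.1
top 95 110 69 axis x [17.1] res 1.9
top 113 128 49 axis x [16.3] res 1.9

side -80 -60 26 axis x [34.6] res 1.0
side -60 -45 25 axis x [34.7] res 0.8
side 80 95 65 axis x [34.6] res 0.8
side 95 110 68 axis x [34.1] res 0.7
side 113 128 87 axis x [34.5] res 2.2
top -80 -60 88 axis x [33.] res 2.0
top -60 -45 47 axis x [31.8] res 1.9
[-1334.92110553   657.76673658 15000.        ] [-1554.63437036 16679.13791089 15000.        ]
```

The joint is square: axis x ≈ 32 mm at both ends after bias correction, about 22.7 mm ahead of the TCP. Bar contact is expected with the TCP near 144–148. I continue the slow roll.

```bash
R='x'; python3 -m inch '[[0,0.1,0,0,0,0,-1],[0,0.1,0,0,0,0,-1],[0,0.1,0,0,0,0,-1],[0,0.1,0,0,0,0,-1],[0,0.1,0,0,0,0,-1],[0,0.1,0,0,0,0,-1],[0,0.1,0,0,0,0,-1],[0,0.1,0,0,0,0,-1]]' >/dev/null; python3 st.py 120 12 -5;  python3 -m inch '[[0,0.1,0,0,0,0,-1],[0,0.1,0,0,0,0,-1],[0,0.1,0,0,0,0,-1],[0,0.1,0,0,0,0,-1],[0,0.1,0,0,0,0,-1],[0,0.1,0,0,0,0,-1],[0,0.1,0,0,0,0,-1],[0,0.1,0,0,0,0,-1]]' >/dev/null; python3 st.py 120 12 -5;  python3 -m inch '[[0,0.1,0,0,0,0,-1],[0,0.1,0,0,0,0,-1],[0,0.1,0,0,0,0,-1],[0,0.1,0,0,0,0,-1],[0,0.1,0,0,0,0,-1],[0,0.1,0,0,0,0,-1],[0,0.1,0,0,0,0,-1],[0,0.1,0,0,0,0,-1]]' >/dev/null; python3 st.py 120 12 -5
python3 - <<'E'
from jm import *
for n in("side","top"):
    p,d=bot.camera(n);np.savez(n+"4.npz",p=p,d=d)
    s=p[150:280,120:320] if n=="side" else p[75:240,140:330]
    cv2.imwrite(f"pics/{n}4.png",cv2.resize(s,None,fx=3.5,fy=3.5,interpolation=cv2.INTER_CUBIC))
joint(4,74,125)
E
```

```text
t 7.55 bed mm [29.1 12.5 -4.2] w [0.4936 0.0779 0.016 ] F tool [-0.78 -1.13 -1.36] w 0.08546655651168561
rotvec to goal deg (tool) [ 0.01 -0.01  0.06]
shift units [-0.024  3.635  0.033]
t 8.35 bed mm [49.1 12.5 -4.2] w [0.5129 0.0818 0.0188] F tool [-0.56 -1.63 -1.29] w 0.08564045781195262
rotvec to goal deg (tool) [ 0.   -0.01  0.05]
shift units [-0.023  2.836  0.031]
t 9.15 bed mm [69.1 12.5 -4.2] w [0.5323 0.0858 0.0216] F tool [ 0.1  -2.54 -0.46] w 0.08552202005590216
rotvec to goal deg (tool) [ 0.01 -0.01  0.06]
shift units [-0.023  2.036  0.032]
side 80 95 69 axis x [94.1] res 0.7
side 95 110 65 axis x [94.3] res 0.7
side 113 128 89 axis x [94.4] res 2.1
top -80 -60 85 axis x [92.6] res 2.3
top -60 -45 30 axis x [108.5] res 5.1
```

View pics/side4.png

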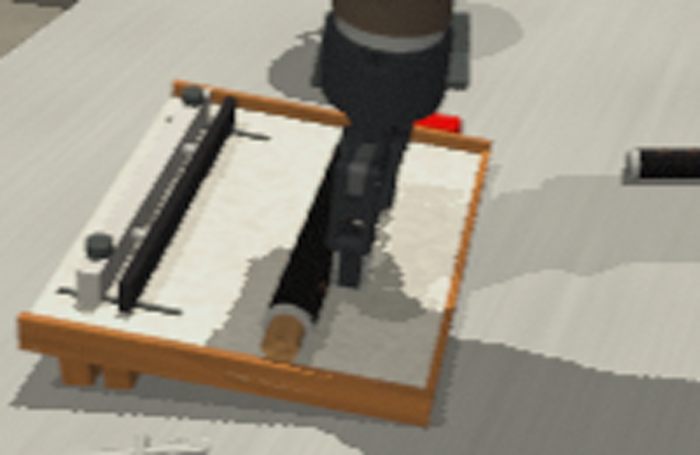

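The joint follows squarely, with its axis at x ≈ 91.5 and its cork end at crop (282,340). I continue to TCP ≈ 131.

```bash
python3 -m inch '[[0,0.1,0,0,0,0,-1],[0,0.1,0,0,0,0,-1],[0,0.1,0,0,0,0,-1],[0,0.1,0,0,0,0,-1],[0,0.1,0,0,0,0,-1],[0,0.1,0,0,0,0,-1],[0,0.1,0,0,0,0,-1],[0,0.1,0,0,0,0,-1]]' >/dev/null; python3 st.py 120 12 -5;  python3 -m inch '[[0,0.1,0,0,0,0,-1],[0,0.1,0,0,0,0,-1],[0,0.1,0,0,0,0,-1],[0,0.1,0,0,0,0,-1],[0,0.1,0,0,0,0,-1],[0,0.1,0,0,0,0,-1],[0,0.1,0,0,0,0,-1],[0,0.1,0,0,0,0,-1]]' >/dev/null; python3 st.py 120 12 -5;  python3 -m inch '[[0,0.1,0,0,0,0,-1],[0,0.1,0,0,0,0,-1],[0,0.1,0,0,0,0,-1],[0,0.1,0,0,0,0,-1],[0,0.1,0,0,0,0,-1],[0,0.1,0,0,0,0,-1],[0,0.08,0,0,0,0,-1],[0,0.06,0,0,0,0,-1]]' >/dev/null; python3 st.py 120 12 -5
python3 - <<'E'
from jm import *
for n in("side","top"):
    p,d=bot.camera(n);np.savez(n+"5.npz",p=p,d=d)
    s=p[150:280,120:320] if n=="side" else p[75:240,140:330]
    cv2.imwrite(f"pics/{n}5.png",cv2.resize(s,None,fx=3.5,fy=3.5,interpolation=cv2.INTER_CUBIC))
joint(5,133,172)
f=np.load("side4.npz");Q=(cloud("side",f["d"])-O)@B*1000
s=(Q[...,0]>170)&(Q[...,0]<200)&(Q[...,2]>6)&(Q[...,2]<20)&(abs(Q[...,1])<108)
for lo in(-100,-50,0,50,90):
    k=s&(Q[...,1]>lo)&(Q[...,1]<lo+18); print("bar face",lo,k.sum(),np.percentile(Q[k][:,0],[10,50,90]).round(1) if k.any() else "")
E
```

```text
t 10.05 bed mm [89.1 12.5 -4.2] w [0.5517 0.0898 0.0244] F tool [ 0.19 -1.53 -1.07] w 0.0851793158553309
rotvec to goal deg (tool) [ 0.   -0.01  0.05]
shift units [-0.023  1.236  0.032]
t 10.85 bed mm [109.1  12.6  -4.2] w [0.5711 0.0938 0.0272] F tool [ 0.72 -1.24 -1.13] w 0.08546436306322609
rotvec to goal deg (tool) [ 0.01 -0.01  0.05]
shift units [-0.023  0.435  0.033]
t 11.65 bed mm [127.7  12.6  -4.2] w [0.5891 0.0975 0.0298] F tool [ 0.51 -2.55 -1.24] w 0.08534885141691206
rotvec to goal deg (tool) [ 0.01 -0.01  0.06]
shift units [-0.023 -0.307  0.032]
side 80 95 67 axis x [153.] res 0.7
side 95 110 74 axis x [152.8] res 0.6
side 113 128 85 axis x [152.7] res 2.0
top -80 -60 84 axis x [151.6] res 2.2
top -60 -45 14 axis x [173.9] res 4.0
bar face -100 8 [186.8 187.5 187.8]
bar face -50 12 [186.9 187.6 199.6]
bar face 0 13 [187.2 187.6 188. ]
bar face 50 15 [187.3 187.6 188. ]
bar face 90 15 [187.2 187.4 188.1]
```

View pics/side5.png

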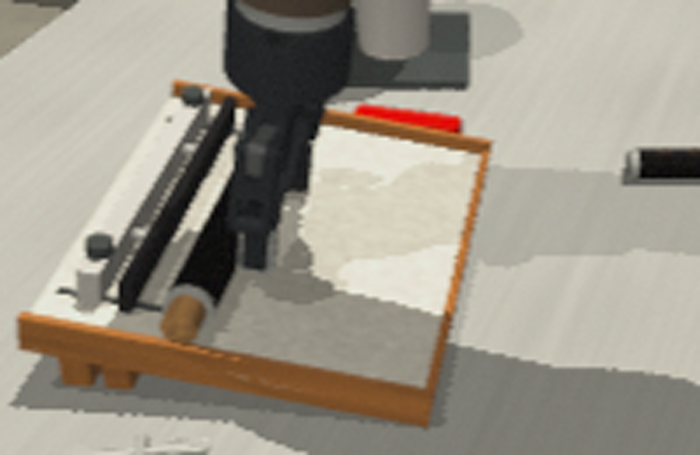

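View pics/top5.png

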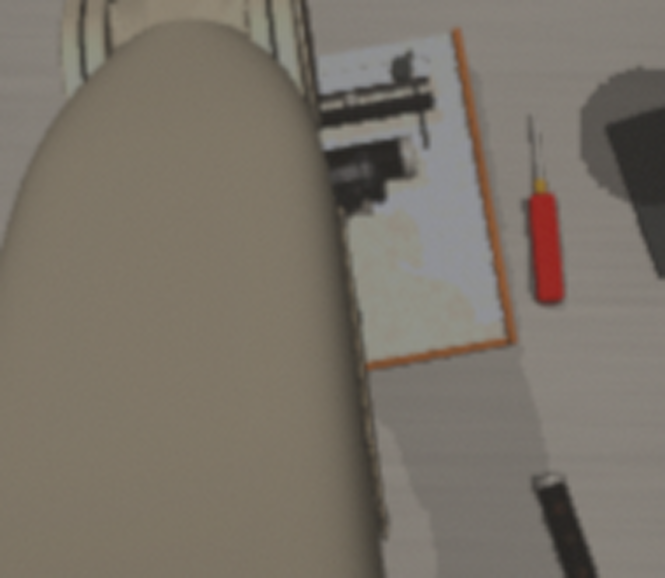

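In the same camera the gap is 187.5 − (152.9 + 15) ≈ 19.6 mm, so contact should come at TCP ≈ 147.3. The bar is square to the bed and the joint is square. I creep up to it.

```bash
python3 -m inch '[[0,0.06,0,0,0,0,-1],[0,0.06,0,0,0,0,-1],[0,0.06,0,0,0,0,-1],[0,0.06,0,0,0,0,-1],[0,0.06,0,0,0,0,-1],[0,0.06,0,0,0,0,-1],[0,0.06,0,0,0,0,-1],[0,0.06,0,0,0,0,-1]]' >/dev/null; python3 st.py 149 12 -5;  python3 -m inch '[[0,0.04,0,0,0,0,-1],[0,0.04,0,0,0,0,-1],[0,0.04,0,0,0,0,-1],[0,0.04,0,0,0,0,-1],[0,0.04,0,0,0,0,-1],[0,0.04,0,0,0,0,-1],[0,0.03,0,0,0,0,-1],[0,0,0,0,0,0,-1]]' >/dev/null; python3 st.py 149 12 -5
cat > look.py <<'E'
from jm import *
import sys
k=sys.argv[1]
for n in("side","top"):
    p,d=bot.camera(n);np.savez(n+k+".npz",p=p,d=d)
    s=p[150:280,120:320] if n=="side" else p[75:240,140:330]
    cv2.imwrite(f"pics/{n}{k}.png",cv2.resize(s,None,fx=3.5,fy=3.5,interpolation=cv2.INTER_CUBIC))
joint(k,150,183)
for n in("side","top"):
  for kk in("0",k):
    f=np.load(n+kk+".npz");Q=(cloud(n,f["d"])-O)@B*1000
    for lo in(-105,85):
        m=(Q[...,0]>170)&(Q[...,0]<204)&(Q[...,2]>18)&(Q[...,2]<27)&(Q[...,1]>lo)&(Q[...,1]<lo+20)
        print(n,kk,"bar",lo,m.sum(),Q[m][:,0].mean().round(2) if m.any() else "")
E
python3 look.py 6
```

```text
t 12.55 bed mm [139.5  12.6  -4.2] w [0.6006 0.0998 0.0314] F tool [ 0.18 -1.56 -0.91] w 0.08511150197701971
rotvec to goal deg (tool) [ 0.   -0.01  0.05]
shift units [-0.024  0.38   0.032]
t 13.35 bed mm [146.4  12.6  -4.2] w [0.6073 0.1012 0.0324] F tool [-0.03 -1.5  -0.21] w 0.08503499302287201
rotvec to goal deg (tool) [ 0.03 -0.01  0.06]
shift units [-0.024  0.102  0.034]
side 80 95 72 axis x [171.7] res 0.8
side 95 110 69 axis x [171.8] res 0.8
side 113 128 82 axis x [171.2] res 2.1
top -80 -60 83 axis x [169.9] res 2.2
top -60 -45 9 axis x [191.3] res 2.6
side 0 bar -105 18 190.67
side 0 bar 85 31 190.65
side 6 bar -105 0 
side 6 bar 85 43 188.17
top 0 bar -105 25 189.76
top 0 bar 85 31 190.53
top 6 bar -105 30 187.85
top 6 bar 85 0
```

```bash
ls pics/side6.png
```

```text
pics/side6.png
```

View pics/side6.png

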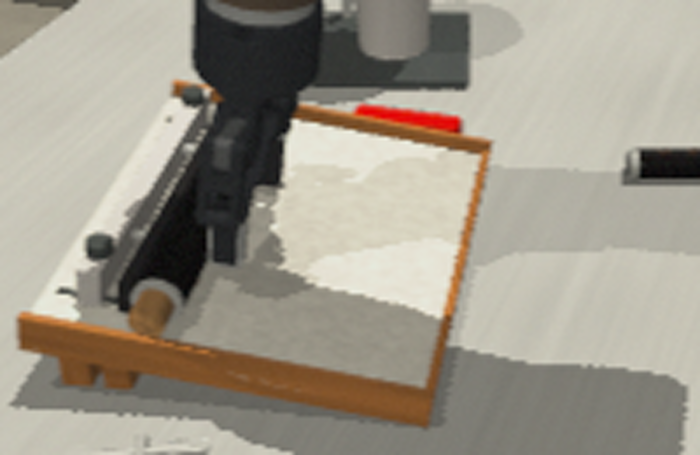

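View pics/top6.png

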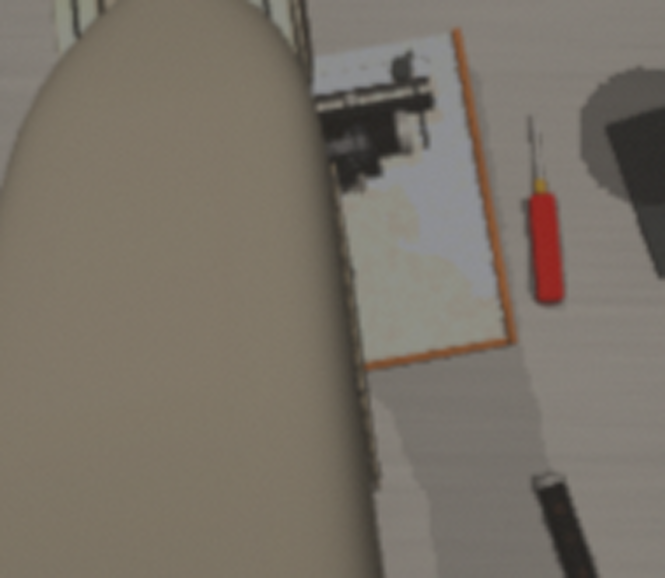

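The joint is almost touching the bar (gap ≈ 0.7–0.9 mm, side crop cork at (152,310)) and square. I press on about 3 mm.

```bash
python3 -m inch '[[0,0.02,0,0,0,0,-1],[0,0.02,0,0,0,0,-1],[0,0.02,0,0,0,0,-1],[0,0.02,0,0,0,0,-1],[0,0.02,0,0,0,0,-1],[0,0.02,0,0,0,0,-1],[0,0.01,0,0,0,0,-1],[0,0,0,0,0,0,-1]]' >/dev/null; python3 st.py 149 12 -5; python3 look.py 7
```

```text
t 14.25 bed mm [147.3  12.6  -4.4] w [0.6082 0.1014 0.0323] F tool [ 0.13 -5.97 -5.48] w 0.08549477952377633
rotvec to goal deg (tool) [-0.21 -0.01  0.05]
shift units [-0.024  0.066  0.025]
side 80 95 66 axis x [172.5] res 0.6
side 95 110 66 axis x [172.6] res 0.7
side 113 128 74 axis x [171.9] res 1.7
top -80 -60 82 axis x [171.1] res 2.3
side 0 bar -105 18 190.67
side 0 bar 85 31 190.65
side 7 bar -105 0 
side 7 bar 85 39 189.32
top 0 bar -105 25 189.76
top 0 bar 85 31 190.53
top 7 bar -105 31 188.89
top 7 bar 85 0
```

View pics/side7.png

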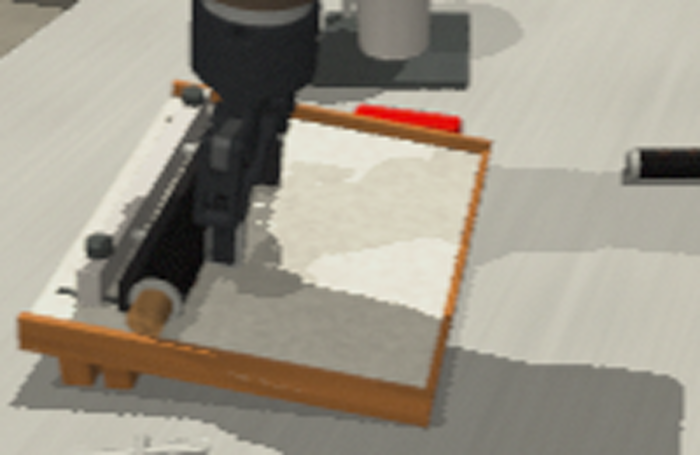

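View pics/top7.png

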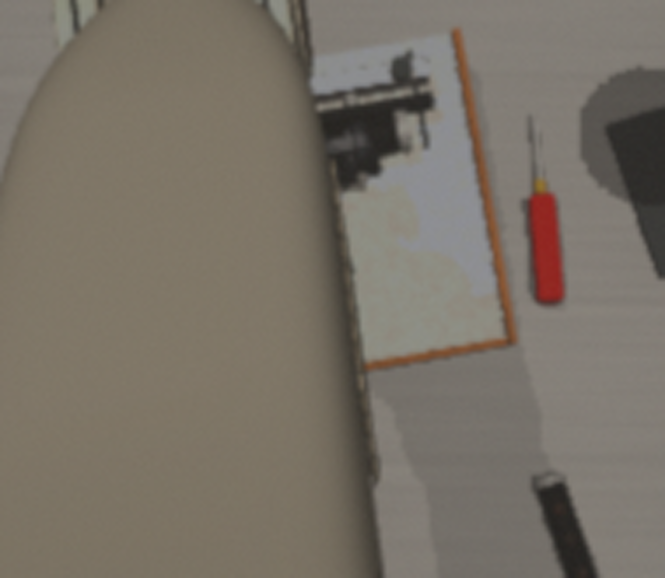

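The joint is now at the bar: TCP advanced only 0.9 mm of the 3.25 commanded, with 6 N on the tool along the slope. The upward part (≈ 4–5 N) looks like pad friction. I check whether the bar itself has moved, using its free −y end.

```bash
python3 - <<'E'
from jm import *
ref=None
for n,y0,y1,z in(("top",-107,-92,24),("side",90,107,24)):
  for k in "034567":
    f=np.load(f"{n}{k}.npz");g=cv2.cvtColor(f["p"],cv2.COLOR_BGR2GRAY).astype(np.float32)
    # sample profile along bed x at bar top height, averaged over y
    xs=np.arange(168,212,1.0);prof=np.zeros(len(xs))
    for y in np.linspace(y0,y1,8):
        uv=np.array([proj(n,O+B@(np.array([x,y,z])/1000)) for x in xs],np.float32)
        prof+=cv2.remap(g,uv[None,:,0],uv[None,:,1],cv2.INTER_LINEAR)[0]/8
    print(n,k,prof[::2].astype(int))
E
cat > fz.py <<'E'
from workcell import bot
print(bot.get_obs()["ft_force"])
E
python3 - <<'E'
import cv2,numpy as np
o=[]
for k in "567":
    f=np.load(f"top{k}.npz")["p"][90:125,225:275];o.append(cv2.resize(f,None,fx=5,fy=5,interpolation=cv2.INTER_CUBIC))
cv2.imwrite("pics/cmp1.png",np.hstack(o))
o=[]
for k in "57":
    f=np.load(f"side{k}.npz")["p"][200:255,135:195];o.append(cv2.resize(f,None,fx=6,fy=6,interpolation=cv2.INTER_CUBIC))
cv2.imwrite("pics/cmp2.png",np.hstack(o))
E
```

```text
top 0 [125 124 122 121 119 107  83  59  50  47  48  52  67  91 105  97  79  68
  72  94 109 112]
top 3 [127 126 124 123 121 109  84  60  50  48  49  53  68  92 107  99  80  70
  74  96 111 114]
top 4 [125 124 123 121 119 107  82  59  48  46  48  52  67  91 106  98  79  68
  72  94 109 113]
top 5 [124 124 122 121 119 106  82  58  47  46  47  51  66  90 105  97  78  67
  71  94 109 112]
top 6 [123 122 120 119 117 105  80  56  46  44  45  50  65  89 103  95  77  66
  70  92 107 111]
top 7 [122 121 120 118 116 104  80  57  46  44  45  49  63  86 102  94  77  65
  70  92 107 110]
side 0 [233 227 220 219 219 197 117  34  22  23  32  41  44  57 122 142 101  88
  87  89 124 167]
side 3 [222 214 206 206 205 181 106  30  20  21  29  37  40  51 111 129  92  79
  79  80 114 154]Traceback (most recent call last):
  File "<stdin>", line 9, in <module>
  File "h.py", line 10, in proj
    f,cx,cy,R,t=K(n); c=R@np.array(X)+t; return f*c[0]/c[2]+cx,f*c[1]/c[2]+cy
                ~^^^
  File "h.py", line 4, in K
    c=bot.get_calibration(n); f=192/np.tan(np.radians(c["vfov"]/2)); return f,c["cx"],c["cy"],np.array(c["R"]),np.array(c["t"])
ValueError: time passes only in moves, steps and waits
```

View pics/cmp1.png

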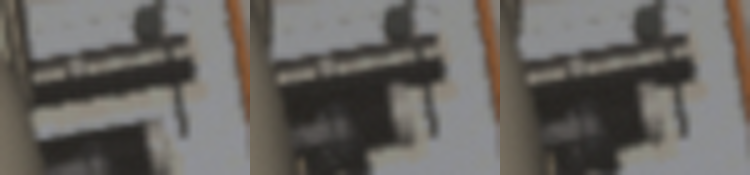

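View pics/cmp2.png

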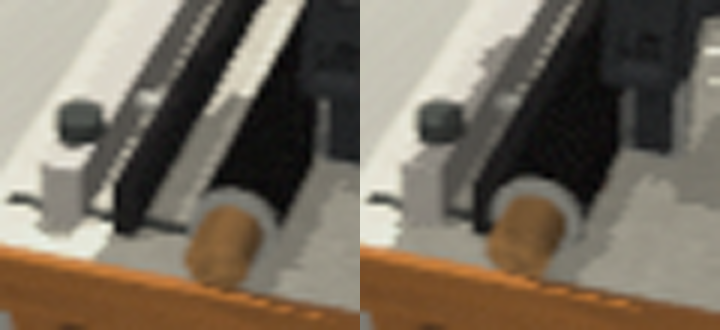

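The bar has just begun to yield: its back edge shifted ~0.2 mm in the top profile, and the side crop shows the joint flush on the bar. I add a little more push, easing the fingers up slightly to follow the rolling surface and unload pad friction.

```bash
python3 -m inch '[[0,0.02,-0.01,0,0,0,-1],[0,0.02,-0.01,0,0,0,-1],[0,0.02,-0.01,0,0,0,-1],[0,0.02,-0.01,0,0,0,-1],[0,0.01,0,0,0,0,-1],[0,0,0,0,0,0,-1],[0,0,0,0,0,0,-1],[0,0,0,0,0,0,-1]]' ; python3 st.py 149 12 -5; python3 look.py 8 | grep axis
python3 - <<'E'
from jm import *
c={n:K(n) for n in("top",)}
n="top"; f_,cx,cy,R,t=c[n]
xs=np.arange(168,212,.25)
P={}
for k in "45678":
    f=np.load(f"{n}{k}.npz");g=cv2.cvtColor(f["p"],cv2.COLOR_BGR2GRAY).astype(np.float32)
    pr=0
    for y in np.linspace(-107,-95,8):
        X=(O+(np.c_[xs,0*xs+y,0*xs+24]/1000)@B.T)@R.T+t
        u=(f_*X[:,0]/X[:,2]+cx).astype(np.float32);v=(f_*X[:,1]/X[:,2]+cy).astype(np.float32)
        pr=pr+cv2.remap(g,u[None],v[None],cv2.INTER_LINEAR)[0]/8
    pr=pr/pr[150:].mean(); P[k]=pr
    # crossing of back edge
    s=(xs>188)&(xs<198); print(k,"back edge x",np.interp(.85,pr[s],xs[s]).round(2))
o=[cv2.resize(np.load(f"side{k}.npz")["p"][200:255,135:195],None,fx=6,fy=6,interpolation=cv2.INTER_CUBIC) for k in "78"]
cv2.imwrite("pics/cmp3.png",np.hstack(o))
E
```

```text
clock: 15.15
eef_pos: [0.612, 0.1022, 0.0339]
tool_rot: [0.63, 0.773, 0.054, 0.044]
ft_force: [-3.6, -0.9, -0.9]
grip_width: 0.0855
t 15.15 bed mm [151.3  12.6  -3.4] w [0.612  0.1022 0.0339] F tool [-0.13 -3.75  0.4 ] w 0.08554005316039309
rotvec to goal deg (tool) [-0.03 -0.01  0.05]
shift units [-0.024 -0.093  0.066]
side 80 95 62 axis x [176.1] res 0.9
side 95 110 62 axis x [176.2] res 0.9
side 113 128 65 axis x [175.9] res 1.8
top -80 -60 72 axis x [174.6] res 2.0
4 back edge x 197.75
5 back edge x 197.75
6 back edge x 197.75
7 back edge x 197.75
8 back edge x 197.75
```

View pics/cmp3.png

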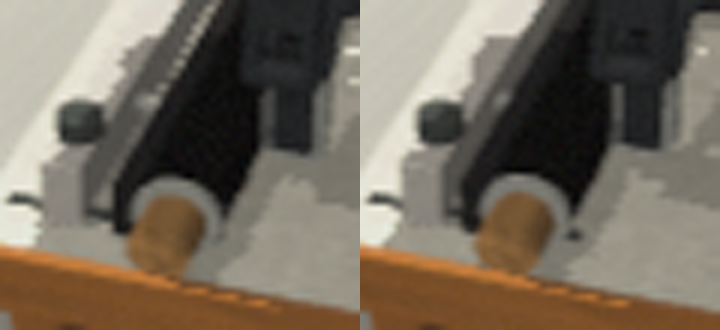

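The jam has released. The bar is now compressed ≈ 3.7 mm (axis 176.1 against 172.4 at touch), which implies ~4 N, and the tool reads 3.75 N. I hold still for a call and check steadiness, squareness and the bystanders.

```bash
python3 -m inch '[[0,0,0,0,0,0,-1],[0,0,0,0,0,0,-1],[0,0,0,0,0,0,-1],[0,0,0,0,0,0,-1],[0,0,0,0,0,0,-1],[0,0,0,0,0,0,-1],[0,0,0,0,0,0,-1],[0,0,0,0,0,0,-1]]' ; python3 st.py 149 12 -5; python3 look.py 9|grep axis
python3 - <<'E'
import numpy as np,cv2
from h import *
for n,boxes in(("top",{"keys":(118,210,148,178),"punch":(105,165,285,305),"hopper":(60,160,310,400)}),("side",{"keys":(270,300,130,255)})):
    a=np.load(n+"0.npz")["p"].astype(int);b=np.load(n+"9.npz")["p"].astype(int)
    for k,(r0,r1,c0,c1) in boxes.items():print(n,k,"diff mean",abs(a-b)[r0:r1,c0:c1].mean().round(1),"max",abs(a-b)[r0:r1,c0:c1].max())
cv2.imwrite("pics/final.png",np.hstack([np.load("side9.npz")["p"][150:310,110:310],np.load("top9.npz")["p"][70:230,140:340]]).repeat(2,0).repeat(2,1))
E
```

```text
clock: 16.05
eef_pos: [0.6123, 0.1022, 0.0341]
tool_rot: [0.63, 0.773, 0.054, 0.044]
ft_force: [-5.0, -1.1, -1.8]
grip_width: 0.0855
t 16.05 bed mm [151.7  12.6  -3.2] w [0.6123 0.1022 0.0341] F tool [-0.09 -5.28  1.1 ] w 0.08549201661488556
rotvec to goal deg (tool) [ 0.01 -0.01  0.06]
shift units [-0.024 -0.107  0.073]
side 80 95 56 axis x [176.5] res 0.9
side 95 110 63 axis x [176.5] res 1.0
side 113 128 71 axis x [175.6] res 1.7
top -80 -60 72 axis x [175.2] res 1.9
top keys diff mean 12.0 max 56
top punch diff mean 1.7 max 6
top hopper diff mean 1.3 max 5
side keys diff mean 28.3 max 90
```

View pics/final.png

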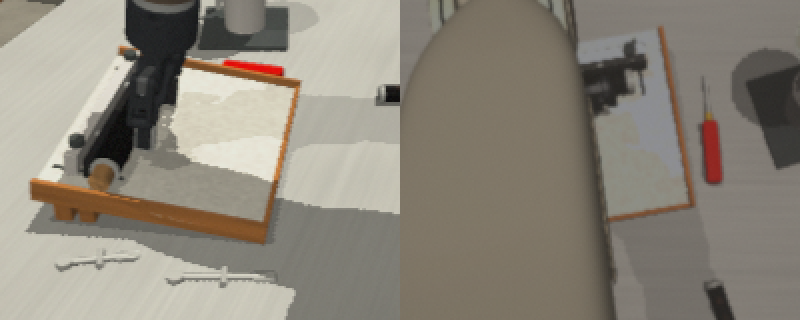

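The keys differ only by the gripper's shadow; they lie where they were. The punch and hopper are unchanged. The hold has crept up to ~5 N with a slight upward rub on the joint, so I ease back a touch, with the fingers following down.

```bash
python3 -m inch '[[0,-0.01,0.015,0,0,0,-1],[0,-0.01,0.015,0,0,0,-1],[0,-0.01,0.015,0,0,0,-1],[0,0,0,0,0,0,-1],[0,0,0,0,0,0,-1],[0,0,0,0,0,0,-1],[0,0,0,0,0,0,-1],[0,0,0,0,0,0,-1]]' ; python3 st.py 149 12 -5; python3 -m inch '[[0,0,0,0,0,0,-1],[0,0,0,0,0,0,-1],[0,0,0,0,0,0,-1],[0,0,0,0,0,0,-1],[0,0,0,0,0,0,-1],[0,0,0,0,0,0,-1],[0,0,0,0,0,0,-1],[0,0,0,0,0,0,-1]]'; python3 st.py 149 12 -5; python3 look.py A|grep axis
```

```text
clock: 16.95
eef_pos: [0.6118, 0.1022, 0.0329]
tool_rot: [0.63, 0.773, 0.054, 0.044]
ft_force: [-3.6, -0.6, -1.2]
grip_width: 0.0853
t 16.95 bed mm [151.1  12.6  -4.3] w [0.6118 0.1022 0.0329] F tool [ 0.18 -3.79  0.65] w 0.0853457976568579
rotvec to goal deg (tool) [ 0.02 -0.01  0.05]
shift units [-0.025 -0.083  0.029]
clock: 17.75
eef_pos: [0.6118, 0.1022, 0.033]
tool_rot: [0.63, 0.773, 0.054, 0.044]
ft_force: [-3.3, -1.3, -1.0]
grip_width: 0.0852
t 17.75 bed mm [151.1  12.6  -4.2] w [0.6118 0.1022 0.033 ] F tool [-0.58 -3.61  0.54] w 0.08521482039939089
rotvec to goal deg (tool) [ 0.03 -0.01  0.06]
shift units [-0.024 -0.083  0.03 ]
side 80 95 66 axis x [176.2] res 0.9
side 95 110 60 axis x [176.2] res 0.7
side 113 128 70 axis x [175.4] res 1.9
top -80 -60 75 axis x [174.8] res 1.9
```

View pics/sideA.png

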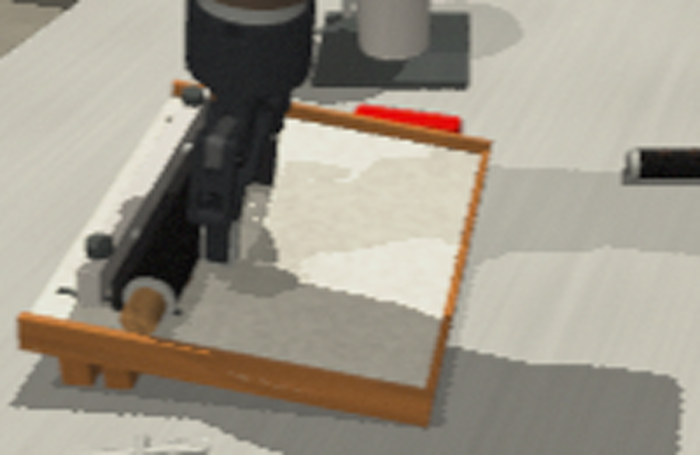

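It holds steady over 0.8 s: 3.6 N, TCP 151.1, joint flush along the bar (cork end at crop (145,305)). I hand it in.

```bash
python3 -c "
from workcell import bot
print(bot.job_done())"
```

```text
the job is handed in; nothing more can be done
None
```

I rolled the middle-sized joint slowly up the ramp, pushing with both open fingertips. It was handed in at about 18 s, held lightly against the sprung bar. No verdict was reported.

**Last checks**
- **Press:** about 3.6 N, and the pose was unchanged over the last 0.8 s. The joint's axis is about 3.5 mm beyond first touch, so the bar gives about 3.5 of its 10 mm. That implies about 4 N and agrees with the reading.
- **Squareness:** the two ends agree to about 0.7 mm over 160 mm, which is within measuring error.
- **Bystanders:** the punch and hopper images are unchanged. The keys' images differ, which I put down to the gripper's shadow. By eye the keys lie where they were, but I did not re-measure them.

**What disagreed or fell short**
- **Camera offset:** the two cameras differ by 1–2 mm along the slope, so I worked from differences within one camera.
- **Sticking at the bar:** at first touch the joint stuck for a moment on pad friction, with the tool reading about 6 N along the slope and 5 N upward. It came free when I eased the fingers up while pressing on, and I then backed off slightly.
- **Bar movement:** my last script for the bar's back edge gave the same value in every frame, so it was no use. The bar's yield is inferred from the joint's position and the force. The pictures agree with it.

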